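# Turn the honey dipper head-up in its slanted crock

## Robot

A 7-joint arm with a two-finger parallel gripper is mounted at the origin on a cart in front of the work surface, level with it; the furniture and walls round the work are solid. World frame = base frame: x ahead of the robot, y to its left, z up, the work surface at z = 0. Lengths are in m, angles in rad, forces in N, time in s.
With the tool pointing down it reaches from about 0.425 to 0.925 m from the base axis. Payload 6.8 kg.
Tool frame: the origin (TCP) lies at the very end of the fingers, on their centre line; the grasp point (between the pads) lies bot.grip_point_offset behind it (bot.grip_point_offset is the distance from the TCP to the grasp point, in m); z points along the fingers, y is the line along which they close (so a half turn about z gives the same grasp; the last joint's range is limited). The gripper opens to 85 mm and grips with 20 to 120 N. Pads are 22 mm wide; open, the fingers measure 114 mm over their backs; the gripper's body (76 mm by 85 mm) begins 54 mm behind the grasp point. The pads swing forward as they close: fully open they stand 13 mm farther back than shut.
Start: joints at [1.201, 0.477, 0.022, 1.555, -0.011, 1.109, -0.083], TCP at [0.175, -0.652, 0.231] pointing down, gripper open.
Joint ranges: [-2.96, 2.96], [-0.34, 2.1], [-1.41, 1.46], [0.24, 2.44], [-1.37, 4.51], [0.17, 1.92], [-2.96, 2.96]. Speed limits (rad/s): [2.39, 2.39, 3.14, 3.14, 3.14, 3.14, 3.14].

## Interface

Orientations are given as a unit quaternion [w, x, y, z].
In Python, from station import bot, imaging gives the robot as it stands. The module is installed in compiled form; this text tells all that it offers.
- The arm moves only by the tool carry_out, never from a script. Its argument "targets" is one flat list of numbers, 5 for each row, row after row: the closure in counts, from 0 (fully open) to 255 (shut), then the shift along the world's x, y, z in mm, then the turn about the world's z in degrees. A call has 1 to 20 rows; each row shifts and turns the commanded pose from where the row before left it; what a row does not reach is not made up. A row lasts 1/10 s, in which the tool goes at most 50 mm and 8.59 degrees, less where a joint would pass 70% of its speed; a pose out of reach is approached as far as the arm can. A call is refused whole if a number of a shift passes 50 or a number of a turn 8.59, either way. A call with a gripper value outside its range is refused whole. The fingers move at their own pace and stop on an object; "newtons" is the grip in N (left out, the last holds). Time passes only in rows, so rows that do not move let the fingers close. It gives the time, the measured TCP pose, the force, the opening and the grip force at its end, in the units of the state.
- bot.get_obs(): the state, without advancing time (a new reading comes with each control period).
- imaging.read_camera(name): name is "side" or "top" or "wrist"; returns a dict with "frame" (400x640x3 uint8, red, green, blue), "fov_y" (degrees; the focal length in pixels is half the picture's height over the tangent of half this angle, whatever the lens; pixels are square), "cx", "cy" (the principal point, pixels), "pose" (4x4, takes a point from camera to world coordinates); the wrist camera has in their place "tool_from_camera" (4x4, takes a point from camera to tool coordinates, whose origin is the TCP and whose axes are the flange's). Camera axes: x right, y up, looking along -z (the intrinsics and any distortion apply to the point x, -y, -z); pixel columns grow to the right and rows downward; lengths in m; the calibration is good to about 2 mm. A picture is of the moment at which its call begins: read the wrist's pose just before it. There is no depth.
- bot.hand_in(): hands the job in; it is judged then, once.
The state is a dict: "t": time; "q": joint angles; "joint_vel": joint speeds; "joint_torque": joint torques, N m; "eef_pos": TCP position; "tool_rot": TCP orientation; "contact_force": force on the tool from outside, world axes, zero at the start; "torque": the same for the moment, N m; "gripper_width": opening from 0.0 (shut) to 1.0 (fully open); "grasp_force": force on a finger pad.
Only numpy, scipy, OpenCV 4.12 (cv2) and the standard library are available. Lean on these libraries where they do the work, as an engineer would, in place of code of your own. Each camera call takes 0.05 s, during which the arm holds its last target. There are 200 camera calls.

## Task

One of the two wooden honey dippers was put into its slanted white crock the wrong way, with the ribbed head down inside. Pull it out, turn it end for end and put it back into the same crock with the plain handle end well down inside and the ribbed head sticking out at the top, then let go. Leave the other dipper, which already stands head up in the other crock, as it is.

Things in the scene. Friction and masses are not known exactly. Their poses are not given: they have to be found in the camera images.
- dipper_mid (a point): centre of the wrong-way dipper: a round light-wood stick 290 mm long, about 60 g, balanced here; z runs along it from plain end to ribbed head. Handle 15 mm thick from 118 mm before to 75 mm past this point. Starts with its bare middle 35 mm outside the crock's mouth, 124 mm up, plain end rising 31 degrees to the robot's left; fingers tilted 31 degrees, pointing down and left, stand square to it
- dipper_head (a point): tip of this dipper's ribbed head (the head is 70 mm long, 35 mm at its thickest), on its axis, 145 mm from the centre along +z; at the start down in the crock
- dipper_butt (a point): tip of this dipper's plain handle end (a bead 19 mm thick), on its axis, 145 mm from the centre along -z; at the start the upper end
- crock_a: its crock: white china tube on a wooden stand, all fixed. Origin: centre of the inner floor, 40 mm up; z runs up the bore, 45 degrees up and to the robot's left; x points down and left (lower lip). Round bore 46 mm wide, 110 mm deep, rim 60 mm across outside. A handle let go in it sinks onto the lower lip, to 29-38 degrees above level, and stays
- crock_b: the other crock, same make and frame, 0.3 m or more to the left or right of the first (varies); it holds the other dipper and is to be kept clear of. (Wall cabinets hang over the back of the worktop from 0.58 m ahead of the robot, 0.5 m up: keep the wrist clear of them)
- other_dipper_mid (a point): centre of the other honey dipper, of the same make, already standing the right way: plain end in the other crock, ribbed head up at the left. To be left alone
There are look-alikes about, which are no part of the job. What is shaped like the part that bears crock_a but orange is not meant.

How it is judged:
By the outcome, as a careful person would: the job done as asked, in the order asked, and still so for the second after the job is handed in, with the robot touching nothing.
It also fails if it takes over 48 s, if anything falls off the work surface, if the arm or the gripper's body presses on something with over 40 N, if the wrist force passes 120 N, or if a joint passes its speed limit or range.

## Working session

There is one attempt and no reset: what is moved stays moved. The work goes in short steps, Python scripts to look and compute and a tool call to move; the robot and the scene stay as the last step left them, time stands still between calls to the robot, and variables do not carry over. Pictures are saved under pics/ and viewed, at most 11 in all, crops included, and the job is handed in when it is done.

Besides the shell and the picture viewer there is one more tool, called after ">>>" as name(argument=value, ...), one argument or row to a line, values as JSON. carry_out: Moves the arm, as the interface text tells. Its arguments: {"type":"object","properties":{"targets":{"type":"array","items":{"type":"number"}},"newtons":{"type":"number"}},"required":["targets"]}

```bash
mkdir -p pics
python3 - <<'E'
from station import bot, imaging
import cv2,numpy as np,pickle
o=bot.get_obs(); print({k:np.round(v,3) for k,v in o.items()}, bot.grip_point_offset)
d={}
for n in("side","top","wrist"):
    c=imaging.read_camera(n); d[n]=c
    print(n,{k:(np.round(v,3).tolist() if k!="frame" else 0) for k,v in c.items()})
    cv2.imwrite(f"pics/{n}0.png",c["frame"][:,:,::-1])
pickle.dump(d,open("c0.pkl","wb"))
E
```

```text
{'t': np.float64(0.0), 'q': array([ 1.201,  0.478,  0.022,  1.556, -0.012,  1.109, -0.083]), 'joint_vel': array([-0.   , -0.001, -0.   , -0.   , -0.001,  0.002,  0.001]), 'joint_torque': array([ 1.0000e-03, -5.9643e+01,  1.6080e+00, -2.8119e+01,  1.2000e-02,
        9.0000e-03, -0.0000e+00]), 'eef_pos': array([ 0.175, -0.651,  0.23 ]), 'tool_rot': array([-0.001,  0.991,  0.131, -0.   ]), 'contact_force': array([-0.124, -0.271, -1.254]), 'torque': array([ 0.014, -0.008,  0.046]), 'grasp_force': np.float64(0.0), 'gripper_width': np.float64(1.001)} 0.0187
side {'frame': 0, 'fov_y': 42.646, 'cx': 319.123, 'cy': 193.721, 'pose': [[-0.291, 0.544, -0.787, -0.927], [-0.956, -0.181, 0.229, 0.178], [-0.018, 0.819, 0.574, 1.155], [0.0, 0.0, 0.0, 1.0]]}
top {'frame': 0, 'fov_y': 53.601, 'cx': 318.578, 'cy': 199.639, 'pose': [[-0.017, 0.984, -0.175, 0.185], [-0.999, -0.021, -0.023, -0.248], [-0.027, 0.174, 0.984, 1.514], [0.0, 0.0, 0.0, 1.0]]}
wrist {'frame': 0, 'fov_y': 68.627, 'cx': 323.845, 'cy': 199.983, 'tool_from_camera': [[-0.0, 0.953, 0.303, 0.077], [1.0, 0.0, -0.0, -0.001], [-0.001, 0.303, -0.953, -0.142], [0.0, 0.0, 0.0, 1.0]]}
```

View pics/side0.png

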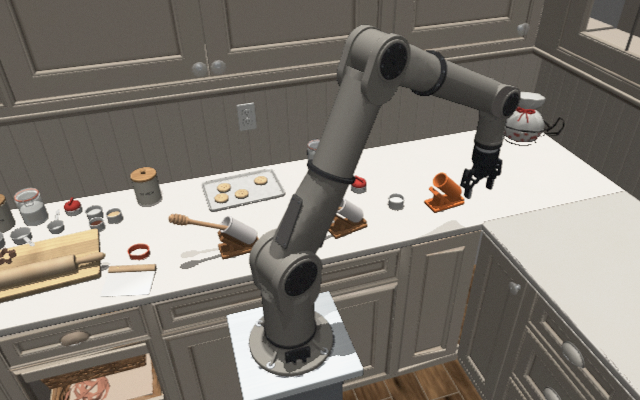

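View pics/top0.png

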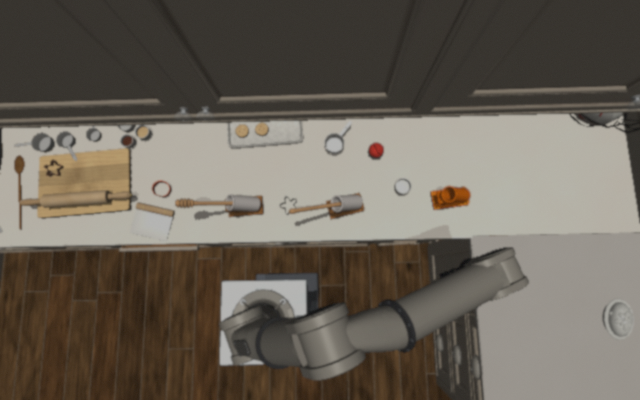

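```bash
cat > h.py <<'E'
import numpy as np,cv2
def ray(c,u,v,pose=None):
    f=200/np.tan(np.radians(c["fov_y"]/2)); P=c["pose"] if pose is None else pose
    d=P[:3,:3]@np.array([(u-c["cx"])/f,-(v-c["cy"])/f,-1.]); return P[:3,3],d/np.linalg.norm(d)
def onz(c,u,v,z,pose=None):
    o,d=ray(c,u,v,pose); return o+d*(z-o[2])/d[2]
def proj(c,p,pose=None):
    f=200/np.tan(np.radians(c["fov_y"]/2)); P=c["pose"] if pose is None else pose
    q=P[:3,:3].T@(np.asarray(p)-P[:3,3]); return c["cx"]+f*q[0]/-q[2], c["cy"]-f*q[1]/-q[2]
def wristpose(c,o):
    from scipy.spatial.transform import Rotation as R
    T=np.eye(4); w,x,y,z=o["tool_rot"]; T[:3,:3]=R.from_quat([x,y,z,w]).as_matrix(); T[:3,3]=o["eef_pos"]
    return T@c["tool_from_camera"]
E
python3 - <<'E'
import pickle,cv2,numpy as np
from h import *
c=pickle.load(open("c0.pkl","rb"))["top"]
im=c["frame"]; hsv=cv2.cvtColor(im,cv2.COLOR_RGB2HSV)
a=im[180:240,270:390]; cv2.imwrite("pics/topcrop.png",cv2.resize(a,(800,400),interpolation=cv2.INTER_CUBIC)[:,:,::-1])
print(hsv[202:218,296],hsv[203,300:366:6])
print("butt",onz(c,291,210.5,.199),"mouth-ish",onz(c,332,206,.115),"stand R",onz(c,364,203,.04))
E
```

```text
[[ 22  20 143]
 [ 23  19 160]
 [ 25  19 172]
 [ 23  19 172]
 [ 23  21 161]
 [ 20  31 147]
 [ 15  63 141]
 [ 15  99 144]
 [ 15 115 144]
 [ 15 106 135]
 [ 16  64 136]
 [ 19  31 158]
 [ 21  21 174]
 [ 24  20 180]
 [ 25  18 181]
 [ 26  20 181]] [[ 21  20 181]
 [ 25  18 180]
 [ 24  20 180]
 [ 22  22 175]
 [ 18  35 161]
 [ 15  95 131]
 [ 15 102 143]
 [ 15  26 139]
 [ 13  16 141]
 [ 15  18 140]
 [ 15  18 138]]
butt [ 0.38364379 -0.12328772  0.199     ] mouth-ish [ 0.40951757 -0.26229898  0.115     ] stand R [ 0.43042624 -0.38368771  0.04      ]
```

View pics/topcrop.png

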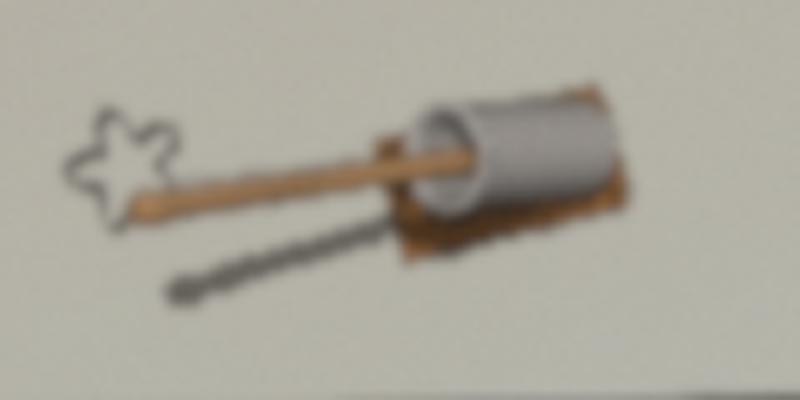

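The side and top views show the wrong-way dipper in the crock at top (347,203), its butt at (290,211). That puts its middle near (0.406, -0.245, 0.124), running about 10.6° off the y axis. The other dipper's crock is at (243,204). Next I move above the middle and check from near.

>>> carry_out(
  targets=[0,16.5,29,5,6.1,0,16.5,29,5,6.1,0,16.5,29,5,6.1,0,16.5,29,5,6.1,0,16.5,29,5,6.1,0,16.5,29,5,6.1,0,16.5,29,5,6.1,0,16.5,29,5,6.1,0,16.5,29,5,6.1,0,16.5,29,5,6.1,0,16.5,29,5,6.1,0,16.5,29,5,6.1,0,16.5,29,5,6.1,0,16.5,29,5,6.1,0,0,0,0,0,0,0,0,0,0],
  newtons=30,
)

```text
t: 1.75
eef_pos: [0.4057, -0.2457, 0.3013]
tool_rot: [0.0, 0.64, 0.769, -0.0]
contact_force: [-0.0, -0.8, -0.4]
gripper_width: 0.999
grasp_force: 0.0
```

Run:
```python
from station import bot, imaging
import cv2,numpy as np,pickle
from h import *
o=bot.get_obs(); print({k:np.round(o[k],3) for k in("t","q","eef_pos","tool_rot")})
c=imaging.read_camera("wrist"); P=wristpose(c,o); pickle.dump((o,c,P),open("w1.pkl","wb"))
s=imaging.read_camera("side"); cv2.imwrite("pics/side1.png",s["frame"][:,:,::-1]); pickle.dump(s,open("s1.pkl","wb"))
cv2.imwrite("pics/w1.png",c["frame"][:,:,::-1])
for n,p in dict(butt=(.3836,-.1233,.199),mid=(.406,-.245,.124)).items(): print(n,np.round(proj(c,p,P)), np.round(proj(s,p)))
```

```text
{'t': np.float64(1.75), 'q': array([ 0.844,  0.107, -0.462,  1.903,  0.053,  1.143,  0.545]), 'eef_pos': array([ 0.406, -0.246,  0.301]), 'tool_rot': array([ 0.   ,  0.64 ,  0.769, -0.   ])}
butt [325.  41.] [295. 198.]
mid [325. 179.] [329. 206.]
```

View pics/w1.png

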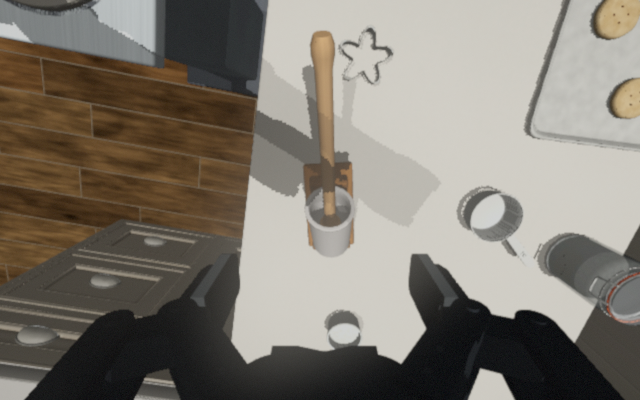

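View pics/side1.png

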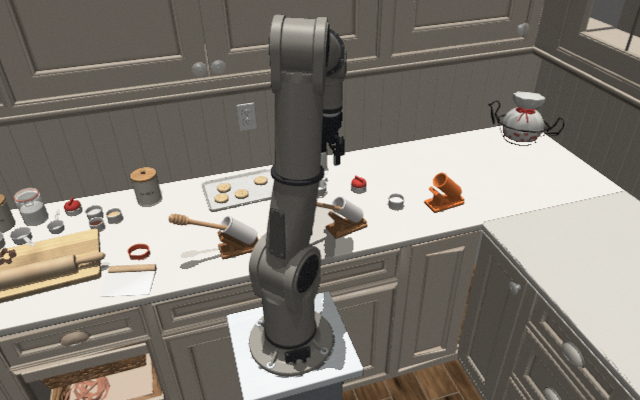

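The wrist view shows the dipper running from the bead at (322,40) to where it enters the mouth near (330,200), within a few pixels of the prediction. I'll refine it with the two-view axis.

Run:
```python
import pickle,cv2,numpy as np
from h import *
o,c,P=pickle.load(open("w1.pkl","rb")); t=pickle.load(open("c0.pkl","rb"))["top"]
def cl(im,r0,r1,u0,u1,axis,smin):
    h=cv2.cvtColor(im,cv2.COLOR_RGB2HSV); m=np.zeros(h.shape[:2],np.uint8)
    m[r0:r1,u0:u1]=((h[...,0]<25)&(h[...,1]>smin))[r0:r1,u0:u1]
    n,l,s,_=cv2.connectedComponentsWithStats(m); m=l==1+np.argmax(s[1:,4])
    v,u=np.nonzero(m); k=cv2.fitLine(np.c_[u,v].astype(np.float32),cv2.DIST_HUBER,0,.01,.01).ravel()
    return k,u.min(),u.max(),v.min(),v.max()
kw=cl(c["frame"],25,160,290,350,0,80); kt=cl(t["frame"],195,216,282,326,1,55); print(kw,kt)
def plane(c,k,P):
    o,a=ray(c,k[2],k[3],P); _,b=ray(c,k[2]+50*k[0],k[3]+50*k[1],P); n=np.cross(a,b); return o,n/np.linalg.norm(n)
o1,n1=plane(c,kw[0],P); o2,n2=plane(t,kt[0],t["pose"])
d=np.cross(n1,n2); d/=np.linalg.norm(d); d*=np.sign(d[1])
p=np.linalg.lstsq(np.array([n1,n2,[0,1,0]]),np.array([n1@o1,n2@o2,-.2]),rcond=None)[0]
print("dir(to butt)",d,"elev",np.degrees(np.arcsin(d[2])),"yaw",np.degrees(np.arctan2(-d[0],d[1])),"p",p, "tri angle",np.degrees(np.arccos(abs(n1@n2))))
# butt tip from wrist: ray at top row vs axis
for cc,PP,uv in((c,P,(322,kw[3]+1)),(t,t["pose"],(kt[1]+.5,211.3))):
    oo,dd=ray(cc,*uv,PP); s=np.linalg.lstsq(np.c_[d,-dd],oo-p,rcond=None)[0]; b=p+d*s[0]; print("butt",b,"mid",b-.145*d)
# wrist-only with z assumptions
for uv,z in(((kw[0][2]+kw[0][0]/kw[0][1]*(40-kw[0][3]),40),.196),((kw[0][2]+kw[0][0]/kw[0][1]*(179-kw[0][3]),179),.124)): print(uv,onz(c,*uv,z,P))
# mouth ring centre (332,207) wrist
print(onz(c,330,207,.118,P))
```

```text
(array([4.6426367e-02, 9.9892169e-01, 3.2416977e+02, 9.2742851e+01],
      dtype=float32), np.int64(311), np.int64(333), np.int64(31), np.int64(159)) (array([ 9.8744869e-01, -1.5794000e-01,  3.0656528e+02,  2.0834892e+02],
      dtype=float32), np.int64(289), np.int64(325), np.int64(204), np.int64(213))
dir(to butt) [-0.20013526  0.84110783  0.50247736] elev 30.164036872897228 yaw 13.384213239076734 p [ 0.39899497 -0.2         0.16389671] tri angle 10.436644917549271
butt [ 0.38004138 -0.12034381  0.21148328] mid [ 0.409061   -0.24230444  0.13862406]
butt [ 0.37981603 -0.11939671  0.21204907] mid [ 0.40883564 -0.24135735  0.13918986]
(np.float32(321.71848), 40) [ 0.38055045 -0.12229017  0.196     ]
(np.float32(328.1787), 179) [ 0.4095186  -0.24404442  0.124     ]
[ 0.41822909 -0.27821427  0.118     ]
```

>>> carry_out(
  targets=[0,0.5,2,-25,1,0,0.5,1,-25,1,0,0.5,1,-25,0.9,0,0.5,1,-25,0,0,0.5,1,-25,0,0,0,1,-25,0,0,0,0,-24,0,0,0,0,-20,0,0,0,0,0,0,255,0,0,0,0,255,0,0,0,0,255,0,0,0,0,255,0,0,0,0,255,0,0,0,0,255,0,0,0,0,255,0,0,0,0],
  newtons=40,
)

```text
t: 3.45
eef_pos: [0.4086, -0.2392, 0.1077]
tool_rot: [0.0, 0.62, 0.784, 0.0]
contact_force: [0.4, 0.7, 3.1]
gripper_width: 0.161
grasp_force: 39.1
```

>>> carry_out(
  targets=[255,-1.6,7,7,0,255,-3.2,14,14,0,255,-3.2,14,14,0,255,-3.2,14,14,0,255,0,0,0,0],
)

```text
t: 3.95
eef_pos: [0.3974, -0.1883, 0.1578]
tool_rot: [0.001, 0.619, 0.785, 0.0]
contact_force: [0.2, -1.0, -0.4]
gripper_width: 0.162
grasp_force: 39.0
```

>>> carry_out(
  targets=[255,-2,11,14,0,255,0,10,16,0,255,0,8,18,0,255,0,0,30,0,255,0,0,40,0,255,0,0,40,0,255,0,0,0,0],
)

```text
t: 4.65
eef_pos: [0.3977, -0.1622, 0.3188]
tool_rot: [0.004, 0.621, 0.784, 0.001]
contact_force: [-0.1, 0.3, -0.4]
gripper_width: 0.157
grasp_force: 39.0
```

>>> carry_out(
  targets=[255,4,-12,0,-8.57,255,4,-12,0,-8.57,255,4,-12,0,-8.57,255,4,-12,0,-8.57,255,4,-12,0,-8.57,255,4,-12,0,-8.57,255,4,-12,0,-8.57,255,4,-12,0,-8.57,255,4,-12,0,-8.57,255,4,-12,0,-8.57,255,3,-12,0,-8.57,255,3,-12,0,-8.57,255,0,-12,0,-8.57,255,0,-12,0,-8.57,255,0,-12,0,-8.57,255,0,-12,0,-8.57,255,0,-12,0,-8.57,255,0,-12,0,-8.57,255,0,-10,0,-8.57,255,0,0,0,-8.57],
)

```text
t: 6.65
eef_pos: [0.4399, -0.3889, 0.3124]
tool_rot: [0.001, 0.826, -0.564, -0.001]
contact_force: [-0.6, -0.1, -1.1]
gripper_width: 0.156
grasp_force: 39.0
```

>>> carry_out(
  targets=[255,0,0,0,-8.57,255,0,0,0,0,255,0,0,0,0],
)

```text
t: 6.95
eef_pos: [0.4407, -0.387, 0.3132]
tool_rot: [0.0, 0.786, -0.619, -0.001]
contact_force: [-0.4, 0.5, -0.6]
gripper_width: 0.163
grasp_force: 39.0
```

Run:
```python
from station import bot, imaging
import cv2,numpy as np
o=bot.get_obs(); print({k:np.round(o[k],3) for k in("t","q","eef_pos","tool_rot")})
w,x,y,z=o["tool_rot"]; print("yaw of tool y",np.degrees(np.arctan2(y*y-x*x,2*x*y)))
a=imaging.read_camera("side")["frame"][60:260,270:500]; b=imaging.read_camera("wrist")["frame"]
a=cv2.resize(a,(460,400)); b=cv2.resize(b[:,140:500],(360,400)) if 0 else b[:,150:490]
cv2.imwrite("pics/v5.png",np.hstack([a,b])[:,:,::-1])
```

```text
{'t': np.float64(6.95), 'q': array([ 0.685,  0.27 , -0.087,  1.666,  0.025,  1.208, -2.314]), 'eef_pos': array([ 0.441, -0.387,  0.313]), 'tool_rot': array([ 0.   ,  0.786, -0.619, -0.001])}
yaw of tool y -166.44763058522
```

View pics/v5.png

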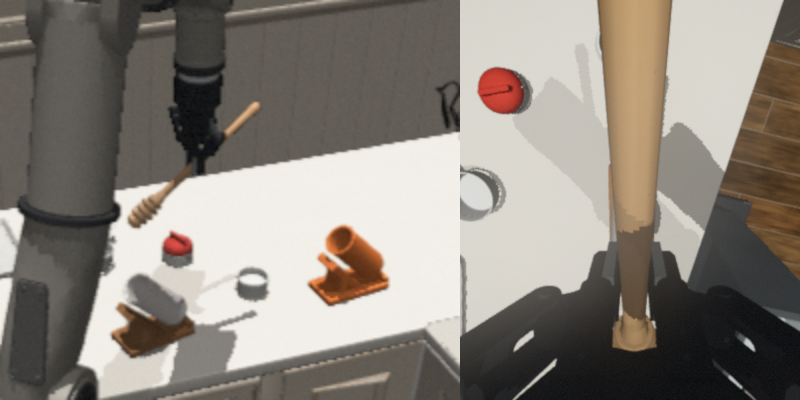

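The dipper is turned round, with the head low on the left (tip at side px (337,169)) and the butt up on the right at (397,113). I'll work out the actual slope from this view.

Run:
```python
import pickle,numpy as np
from h import *
s=pickle.load(open("s1.pkl","rb")); e=np.array([-.232,.973,0]); g=np.array([.441,-.387,.332])
print(proj(s,g))
for a in(25,31,37,43,50,56):
    d=e*np.cos(np.radians(a))-np.array([0,0,np.sin(np.radians(a))])
    print(a,np.round(proj(s,g+.145*d)),np.round(proj(s,g-.145*d)))
```

```text
(np.float64(366.9381018718043), np.float64(140.7617588677454))
25 [333. 168.] [400. 114.]
31 [335. 171.] [399. 111.]
37 [337. 173.] [397. 108.]
43 [339. 175.] [395. 106.]
50 [343. 177.] [392. 103.]
56 [346. 179.] [389. 101.]
```

>>> carry_out(
  targets=[255,-1,6,-20,0,255,0,6,-25,0,255,0,5,-25,0,255,0,0,-25,0,255,0,0,-25,0,255,0,0,0,0,255,0,0,0,0],
  newtons=30,
)

```text
t: 7.75
eef_pos: [0.44, -0.3701, 0.1946]
tool_rot: [0.0, 0.785, -0.62, -0.0]
contact_force: [-0.1, -0.1, 0.3]
gripper_width: 0.164
grasp_force: 39.0
```

>>> carry_out(
  targets=[255,0,0,-8,0,255,1.7,-7.3,-13,0,255,1.7,-7.3,-13,0,255,0.8,-3.4,-12,0,255,0.8,-3.4,-12,0,255,0,0,0,0],
)

```text
t: 8.35
eef_pos: [0.4439, -0.3914, 0.134]
tool_rot: [0.0, 0.784, -0.62, -0.002]
contact_force: [0.6, -0.5, 2.0]
gripper_width: 0.163
grasp_force: 37.5
```

Run:
```python
from station import imaging
import cv2,numpy as np
a=imaging.read_camera("side")["frame"][100:260,290:490]; a=cv2.resize(a,(500,400))
b=imaging.read_camera("top")["frame"][160:240,270:400]; b=cv2.resize(b,(300,185)); 
cv2.imwrite("pics/v6.png",np.hstack([a,np.vstack([b,np.zeros((215,300,3),np.uint8)])])[:,:,::-1])
```

```text
(no output)
```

View pics/v6.png

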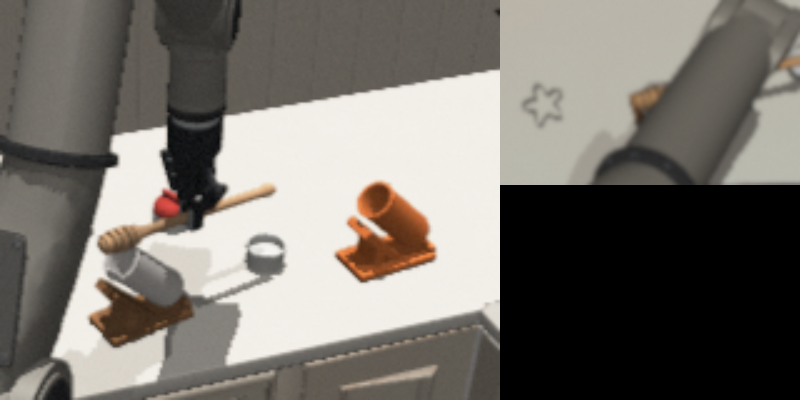

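The dipper now lies about level, its head on the rim at crop (120,235). A small bowl stands at crop (265,250), near where the butt will come down, so I'll locate it first.

Run:
```python
import pickle
from h import *
d=pickle.load(open("c0.pkl","rb"))
print(onz(d["top"],402,184,.03),onz(d["top"],394,186,.03),onz(d["top"],411,186,.03),onz(d["top"],402,194,.0))
print(onz(d["side"],396,197,.03),onz(d["side"],396,207,0))
```

```text
[ 0.5024039  -0.53174187  0.03      ] [ 0.49530588 -0.50101098  0.03      ] [ 0.49385172 -0.56538993  0.03      ] [ 0.46925788 -0.53536399  0.        ]
[ 0.50299727 -0.54006102  0.03      ] [ 0.48130389 -0.53264411  0.        ]
```

Bowl centre is about (0.49, -0.533). I'll lift slightly and yaw the butt away from the bowl, then keep pressing the head on the rim.

>>> carry_out(
  targets=[255,0,0,12,0,255,-8,0,0,-6.7,255,-8,0,0,-6.7,255,0,0,-12,0,255,0,0,-10,0,255,0,1,-10,0,255,0,2,-10,0,255,0,2,-10,0,255,0,2,-9,0,255,0,0,0,0],
)

```text
t: 9.45
eef_pos: [0.4286, -0.3833, 0.0857]
tool_rot: [0.0, -0.707, 0.707, 0.001]
contact_force: [0.3, -0.1, 2.0]
gripper_width: 0.161
grasp_force: 41.4
```

Run:
```python
from station import imaging,bot
import cv2,numpy as np
a=imaging.read_camera("side")["frame"][100:260,290:490]; a=cv2.resize(a,(500,400),interpolation=cv2.INTER_CUBIC)
cv2.imwrite("pics/v7.png",a[:,:,::-1]); o=bot.get_obs(); print(o["eef_pos"],o["q"])
```

```text
[ 0.42873949 -0.38359667  0.08640911] [ 0.65216143  0.49309022 -0.03927155  1.91336003  0.02716854  0.73750766
 -2.54456489]
```

View pics/v7.png

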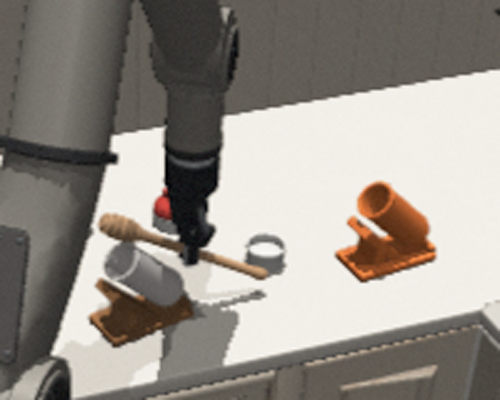

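Run:
```python
import pickle,numpy as np
from h import *
s=pickle.load(open("s1.pkl","rb")); e=np.array([0,1.,0]); g=np.array([.4287,-.3835,.105])
for a in(20,25,30,35,40):
    d=e*np.cos(np.radians(a))+np.array([0,0,np.sin(np.radians(a))])
    print(a,np.round(proj(s,g+.145*d),1),np.round(proj(s,g-.145*d),1))
```

```text
20 [327.9 194.9] [399.7 203.6]
25 [329.2 191.8] [398.2 206.4]
30 [330.8 188.7] [396.6 209.2]
35 [332.7 185.8] [394.6 211.9]
40 [334.9 182.9] [392.5 214.5]
```

>>> carry_out(
  targets=[255,0,0,30,0,255,0,0,42,0,255,0,0,42,0,255,0,0,41,0,255,-3.5,28.6,0,1,255,-3.5,28.6,0,1,255,-3.5,28.6,0,1,255,-3.5,28.6,0,1,255,-3.5,28.6,0,1,255,-3.5,28.6,0,1,255,-3.5,28.6,0,1,255,-3.5,28.6,0,1,255,0,0,-15,0,255,0,0,-15,0,255,0,0,0,0],
)

```text
t: 11.0
eef_pos: [0.3992, -0.1549, 0.2108]
tool_rot: [0.001, 0.755, -0.656, -0.002]
contact_force: [-0.0, -0.0, -0.2]
gripper_width: 0.155
grasp_force: 40.9
```

Run:
```python
from station import bot, imaging
import cv2,numpy as np,pickle
from h import *
o=bot.get_obs(); print({k:np.round(o[k],3) for k in("t","q","eef_pos","tool_rot")})
c=imaging.read_camera("wrist"); P=wristpose(c,o); pickle.dump((o,c,P),open("w2.pkl","wb"))
e=np.array([-.232,.973,0]); fl=np.array([.436,-.354,.04])
print("mouth",proj(c,fl+.078*e+[0,0,.078],P),"rimtop",proj(c,fl+.062*e+[0,0,.094],P))
w,x,y,z=o["tool_rot"]; th=np.arctan2(y*y-x*x,2*x*y)+np.pi; d=np.array([-np.sin(th),np.cos(th),0])*np.cos(np.radians(30))+[0,0,.5]
g=o["eef_pos"]+[0,0,.0187]; b=g-.145*d; print("yaw",np.degrees(th),"butt",b,proj(c,b,P))
cv2.imwrite("pics/w2.png",c["frame"][:,:,::-1])
```

```text
{'t': np.float64(11.0), 'q': array([ 0.421,  0.105, -0.21 ,  2.122,  0.027,  0.921, -2.806]), 'eef_pos': array([ 0.399, -0.155,  0.211]), 'tool_rot': array([ 0.001,  0.755, -0.656, -0.002])}
mouth (np.float64(320.3366505604547), np.float64(36.80036401067352)) rimtop (np.float64(317.7012223476016), np.float64(3.460432867765604))
yaw 7.992191275181004 butt [ 0.41670172 -0.2792066   0.15696661] (np.float64(322.097548268606), np.float64(20.00097634923077))
```

View pics/w2.png

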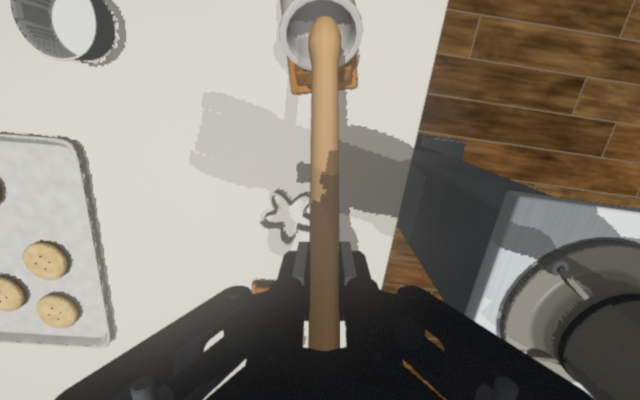

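The wrist view shows the bead at about (323,25), right over the mouth ring centred near (321,33). Now I lower it and slide it in.

>>> carry_out(
  targets=[255,0,0,-18,0,255,0,0,-18,0,255,1.7,-14.7,-13,0.9,255,1.7,-14.7,-13,0.9,255,1.7,-14.7,-11.5,0.9,255,1.7,-14.7,-11,0.9,255,0,0,0,0],
)

```text
t: 11.75
eef_pos: [0.4073, -0.2161, 0.1274]
tool_rot: [0.0, 0.774, -0.634, -0.001]
contact_force: [0.2, -0.0, -0.9]
gripper_width: 0.162
grasp_force: 40.9
```

>>> carry_out(
  targets=[255,1,-11,-9.5,0.9,255,1,-11,-9.5,0.9,255,0,-2,-2,0,255,0,0,0,0],
)

```text
t: 12.15
eef_pos: [0.4099, -0.2381, 0.1073]
tool_rot: [-0.0, 0.784, -0.621, -0.0]
contact_force: [-0.2, 1.3, -0.8]
gripper_width: 0.157
grasp_force: 40.9
```

Run:
```python
from station import bot, imaging
import cv2,numpy as np
b=imaging.read_camera("wrist")["frame"][:,150:490]; a=imaging.read_camera("side")["frame"][140:260,280:410]; a=cv2.resize(a,(433,400),interpolation=cv2.INTER_CUBIC)
cv2.imwrite("pics/v9.png",np.hstack([a,b])[:,:,::-1])
```

```text
(no output)
```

View pics/v9.png

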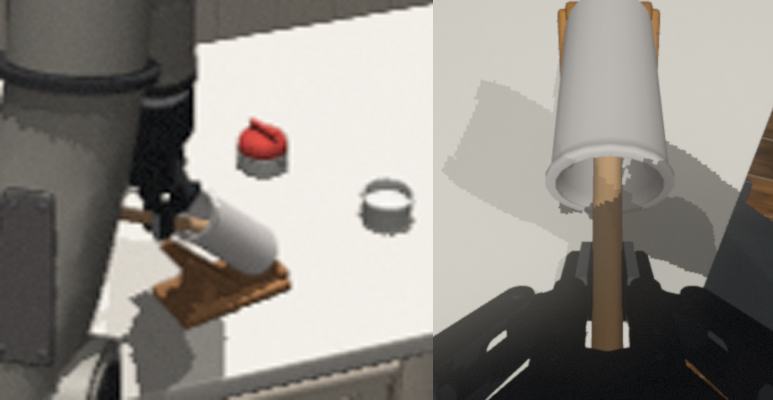

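The handle is seated in the bore, visible through the mouth ring at (610,180). I release and back straight off.

>>> carry_out(
  targets=[200,0,0,0,0,150,0,0,0,0,0,0,0,0,0,0,0,0,0,0,0,0,0,0,0,0,0,0,0,0,0,0,0,0,0,0,0,0,0,0,0,0,0,20,0,0,0,0,40,0,0,0,0,40,0,0,0,0,40,0,0,0,0,40,0,0,0,-30,0,0,0,0,-40,0,0,0,0,-40,0,0,0,0,-40,0,0,0,0,0,0,0],
)

```text
t: 14.05
eef_pos: [0.4078, -0.394, 0.2863]
tool_rot: [0.001, 0.782, -0.623, 0.0]
contact_force: [-1.2, 1.0, -0.7]
gripper_width: 1.001
grasp_force: 0.0
```

Run:
```python
from station import bot, imaging
import cv2,numpy as np
b=imaging.read_camera("side")["frame"][140:260,160:410]; a=imaging.read_camera("top")["frame"][170:240,170:400]
cv2.imwrite("pics/v10.png",np.vstack([cv2.resize(b,(760,365),interpolation=cv2.INTER_CUBIC),cv2.resize(a,(760,231),interpolation=cv2.INTER_CUBIC)])[:,:,::-1])
```

```text
(no output)
```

View pics/v10.png

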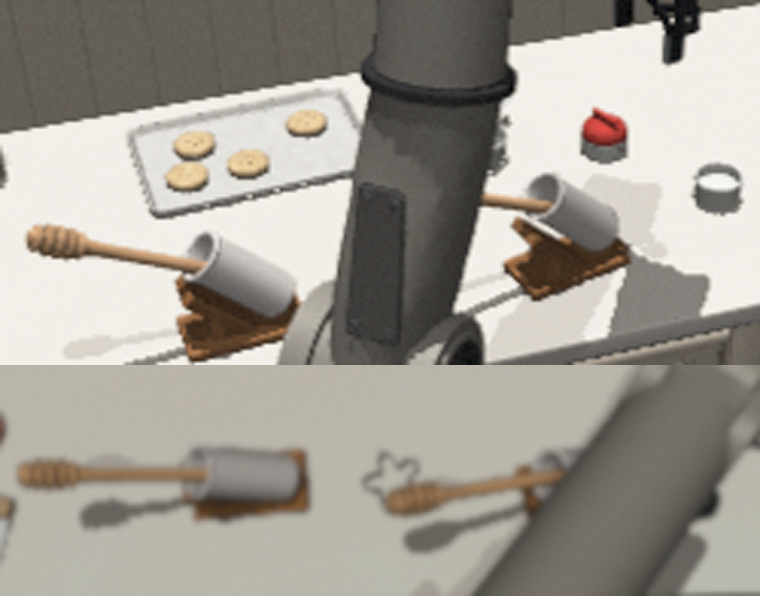

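The last picture shows the ribbed head sticking out up-left at top crop (415,497), with the handle in its crock. The other dipper is untouched and the gripper is clear.

```bash
python3 -c "
from station import bot
print(bot.hand_in())"
```

```text
the job is handed in; nothing more can be done
None
```

I turned the wrong-way dipper end for end and put it back in its crock, handle about 100 mm down the 110 mm bore and ribbed head out, then let go and handed the job in at about 14 s; the other dipper was not touched.

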